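# Slide the transformer plate out to the gauge and hold it

### The job

The transformer on the assembly plate must be screwed from below: slide the plate outward along the plywood stand (the wooden block is its grip), without lifting it, until its outer end, the transformer end, is level with the thin pointer of the steel gauge, with the plate square to the stand and centred on it. So far out it tips over if let go, so keep it level all the way and finish while still holding it there, resting on the stand and clear of the gauge. Leave the other things on the bench alone.

Things in the scene. Friction and masses are not known exactly. Their poses are not given: they have to be found in the camera images.
- stand: Low plywood bench stand fixed to the bench: flat top 260 x 130 mm, 70 mm high. Origin at the centre of its underside; its x axis runs along its length and is the outward sliding direction, which points roughly to the robot's right (within about 25 degrees); y across, z up.
- stand_edge (a point): Middle of the top edge at the stand's outer end (130 mm along the stand's x from its centre, at top height); axes as the stand's.
- plate: Loose grey plate lying on the stand, 280 (x) x 100 (y) x 10 mm, about 0.6 kg. Origin at the centre of its underside; x points to its outer end. Fixed on it: a dark steel transformer (50 x 60 mm, 56 mm above the underside, centre at x = +65 mm) and the grip block. Starts overhanging the stand's edge by 20 to 60 mm, up to 0.1 rad askew. It balances at about x = +30 mm.
- plate_grip (a point): Point on the axis of the brown wooden grip block at the plate's inner end, 34 mm above the plate's underside; plate x = -108 mm; axes as the plate's. The block is 56 mm along x, 24 mm across (y), and stands from 10 to 55 mm above the underside; pinch it across its 24 mm from above.
- plate_end (a point): Middle of the lower edge of the plate's outer end, plate x = +140 mm; axes as the plate's. At the gauge it lies 140 to 185 mm beyond the stand's edge: the plate then tips unless its grip block is held down (with 1 to 9 N).
- gauge: Steel gauge fixed to the bench beyond the stand's outer end, on the far side of the plate's path: 60 mm square foot, 110 mm high post 14 mm thick, 105 mm from the stand's centreline, thin level pointer (4 mm thick, 12 mm high) reaching towards the path. Origin on the stand's centreline at bench height, in line with the pointer; axes as the stand's.
- gauge_tip (a point): The free end of the pointer, middle of its thickness, at its top, 89 mm above the bench and 65 mm to the side of the stand's centreline, so 15 mm clear of a straight plate. The plate's outer end must come level with this point, measured along the stand's x.
- driver: Screwdriver lying on the bench beyond the stand; leave alone. Origin under its middle.
- tray: Open grey plastic tray 100 x 140 x 45 mm on the bench to the right; leave alone. Origin at the centre of its underside.
- carton: Small closed cardboard box 130 x 100 x 70 mm on the bench to the left; leave alone. Origin at the centre of its underside.

How it is judged (in metres and radians):
On the way:
1. the plate has been slid out past its balance point (overhang over 120 mm) and is held level (x of plate_end in the frame of stand_edge above 0.12 m and angle between plate's own z axis and vertical below 0.1 rad and contact force between the fingers and plate above 0.5 N), for 0.2 s.
At the end, for the whole second after the job is handed in: Fingers hold the plate still (over 1 N), the stand bears part of it (over 0.3 N), it is clear of the gauge; outer end within 6 mm of the pointer along the stand, centre within 15 mm of the centreline and 6 mm of the stand's top, square within 5 degrees, level within 3.4 degrees (x of plate_end in the frame of gauge_tip between -0.006 and 0.006 m and y of plate in the frame of stand between -0.015 and 0.015 m and z of plate in the frame of stand between 0.064 and 0.076 m and angle between the x axis of plate and the x axis of stand, either way round below 0.09 rad and angle between plate's own z axis and vertical below 0.06 rad and contact force between the fingers and plate above 1 N and contact force between plate and stand above 0.3 N and contact force between plate and gauge below 0.2 N and linear speed of plate below 0.01 m/s); the arm keeps its last pose, push and grip.
It fails at once if the plate tips (over 0.12 rad) (angle between plate's own z axis and vertical above 0.12 rad).
It fails at once if the plate is lifted off the stand (over 15 mm) (z of plate in the frame of stand above 0.085 m).
It fails at once if a bystander is moved (over 15 mm) (distance of any of driver, tray, carton from where it was at the start of the episode above 0.015 m).
It also fails if it takes over 35 s, if anything falls off the work surface, if the arm or the gripper's body presses on something with over 40 N, if the wrist force passes 120 N, or if a joint passes its speed limit or range.

### The arm

A 6-joint arm with a two-finger parallel gripper is mounted at the origin on the work surface. World frame = base frame: x ahead of the robot, y to its left, z up, the work surface at z = 0. Lengths are in mm, angles in rad, forces in N, time in s.
With the tool pointing down it reaches from about 350 to 975 mm from the base axis. Payload 7.1 kg.
Tool frame: the origin (TCP) lies between the finger pads; the fingertips stand 19 mm ahead of it and the grasp point (between the pads) is the TCP (ctrl.tcp_to_tips is the distance from the TCP to the fingertips, in mm); z points along the fingers, y is the line along which they close (so a half turn about z gives the same grasp; the last joint's range is limited). The gripper opens to 88 mm and grips with 3 to 60 N. Pads are 20 mm wide; open, the fingers measure 115 mm over their backs; the gripper's body (75 mm by 178 mm) begins 61 mm behind the grasp point.
Start: joints at [1.279, 0.423, 1.63, -0, 1.089, -0.019], TCP at [168.361, 601.88, 241.675] pointing down, gripper open.
Joint ranges: [-3, 3], [-0.9, 2.11], [0.09, 2.58], [-1.31, 4.45], [0.11, 2.69], [-2.54, 2.54]. Speed limits (rad/s): [2.39, 2.39, 3.01, 3.14, 3.14, 3.14].

### API

Orientations are given as a rotation vector (axis times angle).
In Python, from workcell import status, optics, ctrl gives the robot as it stands. The module is installed in compiled form; this text tells all that it offers.
- The arm moves only by the shell command python3 -m inch 'ROWS'. ROWS is JSON, a list that holds one entry, the list of rows, each a list of 7 numbers: the shift along the tool's x, y, z in mm, then the turn, a rotation vector about the tool's x, y, z in rad, then the opening in per cent of the stroke, from 0 (shut) to 100 (fully open). A call has 1 to 20 rows; each row is the pose to reach, as a shift and turn from the pose commanded when the call began, along the tool's axes at that moment; what a row does not reach only later rows make up. A row lasts 1/10 s, in which the tool goes at most 50 mm and 8.59 degrees, less where a joint would pass 70% of its speed; a pose out of reach is approached as far as the arm can. A call with a gripper value outside its range is refused whole. The fingers move at their own pace and stop on an object; the grip force is fixed at half the most. Time passes only in rows, so rows that repeat a pose let the fingers close. It gives the time, the measured TCP pose, the force, the opening and the grip force at its end, in the units of the state.
- status.get_obs(): the state, without advancing time (a new reading comes with each control period).
- optics.get_image(name): name is "scene" or "top" or "wrist"; returns a dict with "frame" (400x640x3 uint8, red, green, blue), "fx", "fy", "cx", "cy" (pixels), "rvec" (rotation vector, rad) and "tvec" (3), from world to camera coordinates, as OpenCV has them; the wrist camera has in their place "hand_eye" (4x4, takes a point from camera to tool coordinates, whose origin is the TCP and whose axes are the flange's). Camera axes: x right, y down, z forward; pixel columns grow to the right and rows downward; lengths in mm; the calibration is good to about 2 mm. A picture is of the moment at which its call begins: read the wrist's pose just before it. There is no depth.
- ctrl.close_job(): hands the job in; it is judged then, once.
The state is a dict: "t": time; "qpos": joint angles; "qvel": joint speeds; "joint_torque": joint torques, N m; "ee_pos": TCP position; "orientation": TCP orientation; "ft_force": force on the tool from outside, world axes, zero at the start; "moment": the same for the moment, N m; "width": finger opening in mm; "grasp_force": force on a finger pad.
Only numpy, scipy, OpenCV 4.12 (cv2) and the standard library are available. Lean on these libraries where they do the work, as an engineer would, in place of code of your own. Each camera call takes 0.05 s, during which the arm holds its last target. There are 200 camera calls.

## Working session

There is one attempt and no reset: what is moved stays moved. The work goes in short steps, Python scripts to look and compute and a shell command to move; the robot and the scene stay as the last step left them, time stands still between calls to the robot, and variables do not carry over. Pictures are saved under pics/ and viewed, at most 10 in all, crops included, and the job is handed in when it is done.

```bash
mkdir -p pics
python3 - <<'E'
from workcell import status, optics, ctrl
import cv2,pickle
o=status.get_obs(); print(o)
d={}
for n in("scene","top","wrist"):
    i=optics.get_image(n); d[n]=i
    cv2.imwrite(f"pics/{n}0.png",i["frame"][:,:,::-1])
    print(n,{k:v for k,v in i.items() if k!="frame"})
pickle.dump((o,d),open("s0.pkl","wb"))
E
```

```text
{'t': 0.0, 'qpos': array([ 1.27898026e+00,  4.23877299e-01,  1.63066455e+00, -4.97631342e-06,
        1.08860562e+00, -1.90209340e-02]), 'qvel': array([-2.03503510e-04, -8.08098468e-04, -5.05228992e-04,  6.05154890e-05,
        8.66079663e-04,  1.00527689e-03]), 'joint_torque': array([-2.23057919e-03, -5.44610631e+01, -2.73664713e+01,  6.43522432e-02,
        2.26806861e-02, -1.39751455e-04]), 'ee_pos': array([168.22966707, 601.393665  , 240.88891333]), 'orientation': array([-4.27142296e-01, -3.11217982e+00,  2.41375129e-03]), 'ft_force': array([-0.11395354, -0.17333837,  0.64415226]), 'moment': array([ 0.00569116, -0.03987439,  0.00199377]), 'grasp_force': 0.0, 'width': 87.7386974656386}
scene {'fx': 471.2539572168958, 'fy': 471.2539572168958, 'cx': 314.38246277561007, 'cy': 196.12413752000242, 'rvec': array([ 1.59623211,  2.01233033, -0.79274998]), 'tvec': array([ 152.09498734, -370.70939608, 1994.04507053])}
top {'fx': 362.6747015857635, 'fy': 362.6747015857635, 'cx': 326.61455853652285, 'cy': 196.70293559365908, 'rvec': array([ 2.15051749, -2.18874521,  0.13132317]), 'tvec': array([ -35.91167419,  592.11637538, 1059.98444927])}
wrist {'fx': 325.73211559592585, 'fy': 325.73211559592585, 'cx': 318.5221180510408, 'cy': 198.3636606124515, 'hand_eye': array([[-9.89197958e-04, -9.66082187e-01, -2.58232896e-01,
         7.03931201e+01],
       [ 9.99999408e-01, -1.07266869e-03,  1.82349910e-04,
         1.64876936e-01],
       [-4.53163343e-04, -2.58232563e-01,  9.66082677e-01,
        -1.43181286e+02],
       [ 0.00000000e+00,  0.00000000e+00,  0.00000000e+00,
         1.00000000e+00]])}
```

View pics/top0.png

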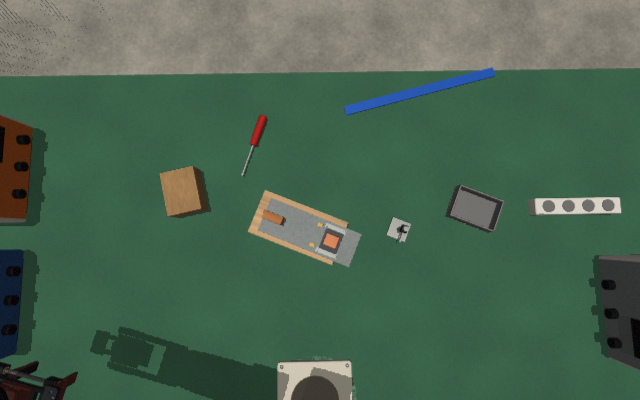

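View pics/scene0.png

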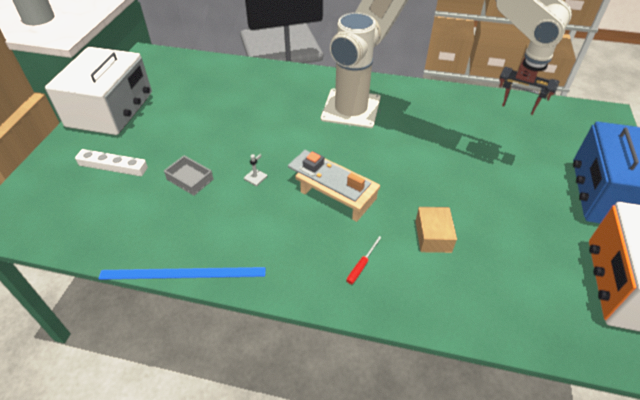

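The top view shows the stand at about (300,228), with the grip block at (273,217) and the gauge at (398,230). The tray is at (475,208), and the driver and carton are left of or above the stand. The scene view agrees. Next I'll work out a rough location and plan a wrist look.

```bash
cat > h.py <<'E'
import numpy as np, cv2, pickle
from scipy.spatial.transform import Rotation as R
def cam(im, obs=None):
    """camera centre and rotation (cam->world)"""
    if "rvec" in im:
        Rc=R.from_rotvec(im["rvec"]).as_matrix().T; return -Rc@im["tvec"],Rc
    T=im["hand_eye"]; Rt=R.from_rotvec(obs["orientation"]).as_matrix()
    return Rt@T[:3,3]+obs["ee_pos"], Rt@T[:3,:3]
def ray(im,uv,obs=None):
    c,Rc=cam(im,obs); uv=np.atleast_2d(np.asarray(uv,float))
    d=np.c_[(uv[:,0]-im["cx"])/im["fx"],(uv[:,1]-im["cy"])/im["fy"],np.ones(len(uv))]@Rc.T
    return c,d
def onz(im,uv,z,obs=None):
    c,d=ray(im,uv,obs); return c+d*((z-c[2])/d[:,2])[:,None]
def proj(im,P,obs=None):
    c,Rc=cam(im,obs); q=(np.atleast_2d(P)-c)@Rc
    return np.c_[im["cx"]+im["fx"]*q[:,0]/q[:,2],im["cy"]+im["fy"]*q[:,1]/q[:,2]]
def tri(views):
    """views: list of (im,uv,obs) -> point"""
    A=np.zeros((3,3));b=np.zeros(3)
    for im,uv,o in views:
        c,d=ray(im,uv,o); d=d[0]/np.linalg.norm(d[0]); M=np.eye(3)-np.outer(d,d); A+=M;b+=M@c
    p=np.linalg.solve(A,b)
    return p,[float(np.linalg.norm(proj(im,p,o)[0]-uv)) for im,uv,o in views]
def totool(obs,v): return R.from_rotvec(obs["orientation"]).as_matrix().T@v
E
python3 - <<'E'
from h import *
np.set_printoptions(precision=1,suppress=True)
o,d=pickle.load(open("s0.pkl","rb")); t=d["top"]
s=onz(t,[(266,190),(347,222),(333,264),(249,231)],70); print(s,s.mean(0))
v=s[1]-s[0]; print("yaw",np.arctan2(v[1],v[0]))
print("grip",onz(t,[(273,217)],125)); print("gauge foot",onz(t,[(398,230)],0))
print(R.from_rotvec(o["orientation"]).as_matrix())
E
```

```text
[[ 609.9  130.2   70. ]
 [ 512.7 -103.5   70. ]
 [ 393.9  -60.6   70. ]
 [ 491.9  179.    70. ]] [502.1  36.3  70. ]
yaw -1.9649377684762466
grip [[527.8 102.5 125. ]]
gauge foot [[ 488.1 -264.6    0. ]]
[[-1.   0.3 -0. ]
 [ 0.3  1.  -0. ]
 [ 0.  -0.  -1. ]]
```

```bash
python3 -m inch '[[[-465,-474,-90,0,0,1.69,100],[-465,-474,-90,0,0,1.69,100],[-465,-474,-90,0,0,1.69,100],[-465,-474,-90,0,0,1.69,100],[-465,-474,-90,0,0,1.69,100],[-465,-474,-90,0,0,1.69,100],[-465,-474,-90,0,0,1.69,100],[-465,-474,-90,0,0,1.69,100],[-465,-474,-90,0,0,1.69,100],[-465,-474,-90,0,0,1.69,100],[-465,-474,-90,0,0,1.69,100],[-465,-474,-90,0,0,1.69,100],[-465,-474,-90,0,0,1.69,100],[-465,-474,-90,0,0,1.69,100],[-465,-474,-90,0,0,1.69,100],[-465,-474,-90,0,0,1.69,100],[-465,-474,-90,0,0,1.69,100],[-465,-474,-90,0,0,1.69,100]]]'
python3 - <<'E'
from h import *
from workcell import status, optics
o=status.get_obs(); i=optics.get_image("wrist")
cv2.imwrite("pics/w1.png",i["frame"][:,:,::-1]); pickle.dump((o,i),open("w1.pkl","wb")); print(o["t"],o["ee_pos"],o["orientation"],o["qvel"].round(3))
E
```

```text
t: 1.95
ee_pos: [487.8, 21.2, 331.5]
orientation: [-2.61, -1.748, 0.001]
ft_force: [-0.4, -0.2, -0.7]
width: 88.0
grasp_force: 0.0
1.95 [487.81670035  21.21603042 331.47066212] [-2.60968785e+00 -1.74829278e+00  6.01591093e-04] [ 0.    -0.001 -0.003 -0.002  0.    -0.003]
```

View pics/w1.png

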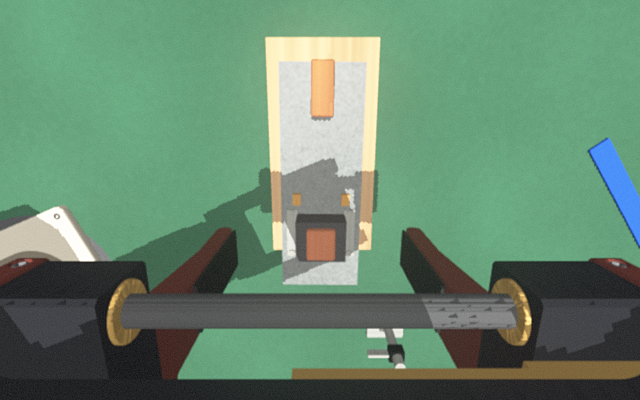

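The wrist view has the inner end at the top. The stand spans columns 266–380 and rows 37–250, the block is at (322,88), and the plate's outer end is at row 285. The gauge is at (395,355) and its pointer tip is near (368,354), seen behind the finger bar. I'll take a second view further out.

```bash
python3 -m inch '[[[-50,0,0,0,0,0,100],[-100,0,0,0,0,0,100],[-140,0,0,0,0,0,100],[-140,0,0,0,0,0,100],[-140,0,0,0,0,0,100],[-140,0,0,0,0,0,100]]]'
python3 - <<'E'
from h import *
from workcell import status, optics
o=status.get_obs(); i=optics.get_image("wrist")
pickle.dump((o,i),open("w2.pkl","wb"))
o1,i1=pickle.load(open("w1.pkl","rb"))
a=cv2.resize(i["frame"][30:330,170:470],None,fx=1.33,fy=2,interpolation=cv2.INTER_CUBIC)
a=cv2.resize(i["frame"][30:330,230:430],(400,600),interpolation=cv2.INTER_CUBIC)
b=cv2.resize(i1["frame"][90:390,230:430],(400,600),interpolation=cv2.INTER_CUBIC)
cv2.imwrite("pics/w12.png",np.hstack([a,b])[:,:,::-1])
E
```

```text
t: 2.6
ee_pos: [435.3, -108.3, 331.7]
orientation: [-2.611, -1.748, -0.001]
ft_force: [0.3, 0.0, 0.6]
width: 87.9
grasp_force: 0.0
```

View pics/w12.png

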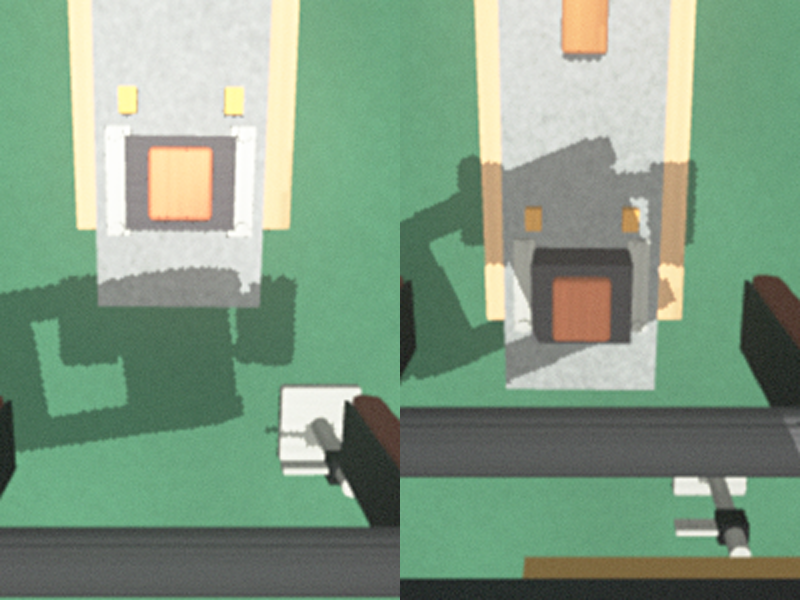

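The left panel is view 2 and the right is view 1, both at ×2. The pointer tip's white top strip is at full-image (370.5,265) in view 2 and (367.5,356.5) in view 1. The plate's outer end is at rows 182.5 and 284, and the stand's outer edge is at rows 144.5 and 250. Next step is refining the edges at subpixel level.

```bash
cat > edges.py <<'E'
from h import *
from scipy.ndimage import map_coordinates, gaussian_filter
def edge(im,a,b,w=5,n=40):
    """refine segment a-b to strongest gradient line; returns endpoints"""
    g=gaussian_filter(im["frame"].astype(float),(1,1,0)); a=np.array(a,float);b=np.array(b,float)
    t=(b-a)/np.linalg.norm(b-a); nn=np.array([-t[1],t[0]]); s=np.arange(-w,w+.01,.25)
    P=[]
    for k in np.linspace(0.03,.97,n):
        q=a+k*(b-a)+s[:,None]*nn
        pr=np.stack([map_coordinates(g[:,:,c],[q[:,1],q[:,0]],order=1) for c in range(3)],1)
        gr=np.abs(np.gradient(pr,axis=0)).sum(1); P.append(q[gr.argmax()])
    P=np.array(P,np.float32)
    for _ in range(4):
        vx,vy,x0,y0=cv2.fitLine(P,cv2.DIST_HUBER,0,.01,.01).ravel()
        r=np.abs((P[:,0]-x0)*vy-(P[:,1]-y0)*vx); P=P[r<=max(1.0,np.median(r)*2)]
    v=np.array([vx,vy]);c=np.array([x0,y0])
    return np.array([c+v*((a-c)@v),c+v*((b-c)@v)]),len(P),float(np.median(r))
E
cat > m1.py <<'E'
from edges import *
np.set_printoptions(precision=1,suppress=True)
o1,i1=pickle.load(open("w1.pkl","rb"));o2,i2=pickle.load(open("w2.pkl","rb"))
E={}
def m(name,v,a,b,z,w=5):
    im,o=((i1,o1),(i2,o2))[v-1]; e,n,r=edge(im,a,b,w); P=onz(im,e,z,o); E[name]=P
    d=P[1]-P[0]; print(name,e.ravel(),n,round(r,2),P[:,:2].ravel(),"yaw %.3f"%np.arctan2(d[1],d[0])); return e
m("sL",1,(267,45),(271,165),70);m("sR",1,(379.5,45),(374,165),70);m("sI",1,(270,37),(376,37),70)
m("sL2",2,(265,35),(268.5,140),70);m("sR2",2,(379,35),(375,140),70)
m("sO2l",2,(269,144.5),(277,144.5),70,3);m("sO2r",2,(363,144.5),(374,144.5),70,3)
m("pL",1,(280,75),(281.5,165),80);m("pR",1,(365.5,75),(362,165),80);m("pI",1,(283,61),(308,61),80);m("pI2",1,(337,61),(362,61),80)
a=m("pO",1,(286,284),(355,284),80);b=m("pO2",2,(281,182.5),(357,182.5),80)
m("bL",1,(311,65),(311,112),125);m("bR",1,(334,65),(334,112),125)
m("bI",1,(314,59),(331,59),125)
print("plate end corners",tri([(i1,np.array([282.5,a.mean(0)[1]]),o1),(i2,np.array([278.8,b.mean(0)[1]]),o2)]))
print("tip",tri([(i1,np.array([367.5,356.5]),o1),(i2,np.array([370.5,265.2]),o2)]))
for z in(89,):print(onz(i1,[(367.5,356.5)],z,o1),onz(i2,[(370.5,265.2)],z,o2))
# stand
dirs=[(E[k][1]-E[k][0])[:2] for k in("sL","sR","sL2","sR2")]
u=sum(x/np.linalg.norm(x) for x in dirs);u/=np.linalg.norm(u); n=np.array([-u[1],u[0]])
print("stand yaw",np.arctan2(u[1],u[0]))
cl={k:(E[k][:,:2]@n).mean() for k in E}; al={k:(E[k][:,:2]@u).mean() for k in E}
print("across",cl);print("along",al)
ti=np.array([onz(i1,[(367.5,356.5)],89,o1)[0,:2],onz(i2,[(370.5,265.2)],89,o2)[0,:2]])
print("tip along",ti@u,"across",ti@n, "tcp",o2["ee_pos"][:2]@u,o2["ee_pos"][:2]@n)
E
python3 m1.py
```

```text
sL [265.   45.1 269.7 165.1] 40 0.19 [486.  177.6 433.4  50. ] yaw -1.962
sR [379.6  45.  374.2 165. ] 40 0.19 [607.1 127.7 554.3   0.1] yaw -1.963
sI [270.   36.2 376.   36.6] 40 0.13 [495.2 183.9 606.2 137.6] yaw -0.395
sL2 [263.6  35.1 268.  140. ] 40 0.18 [436.8  58.3 392.1 -50.5] yaw -1.961
sR2 [379.1  35.  374.4 140. ] 40 0.21 [ 557.9    8.3  512.8 -100.4] yaw -1.964
sO2l [269.  144.5 277.  144.5] 40 0.22 [391.  -55.9 400.1 -59.7] yaw -0.396
sO2r [363.  144.5 374.  144.2] 40 0.13 [ 498.  -100.2  510.6 -105. ] yaw -0.367
pL [278.2  75.  280.3 165. ] 40 0.29 [487.4 141.1 447.3  46. ] yaw -1.969
pR [365.8  75.  361.7 165. ] 40 0.18 [579.6 103.1 539.3   8.1] yaw -1.973
pI [283.   60.2 308.   61.3] 40 0.24 [498.9 153.4 524.4 141.6] yaw -0.434
pI2 [337.   61.5 362.   61.5] 40 0.25 [554.6 128.9 580.7 118.2] yaw -0.391
pO [286.  284.  355.  284.7] 40 0.2 [ 388.3 -104.5  473.9 -141. ] yaw -0.403
pO2 [281.  182.1 357.  183.3] 40 0.23 [ 387.1 -103.3  473.5 -140.7] yaw -0.408
bL [310.5  65.  310.6 112. ] 40 0.18 [524.3 131.2 506.8  89.2] yaw -1.965
bR [334.8  65.  333.2 112. ] 40 0.28 [546
[... 993 characters left out ...]
np.float64(-280.5826286502018), 'sR': np.float64(-280.6765669966061), 'sI': np.float64(-358.70134469649986), 'sL2': np.float64(-161.75388588061605), 'sR2': np.float64(-161.75774541250078), 'sO2l': np.float64(-97.49853404041403), 'sO2r': np.float64(-97.59087878113357), 'pL': np.float64(-264.79733245029195), 'pR': np.float64(-264.8598273085838), 'pI': np.float64(-331.5963585423899), 'pI2': np.float64(-330.7953780733209), 'pO': np.float64(-51.080638087211234), 'pO2': np.float64(-51.452284393294036), 'bL': np.float64(-298.5346002659071), 'bR': np.float64(-298.5424327208699), 'bI': np.float64(-327.4690918849153)}
tip along [56.7 55.9] across [511.6 511.1] tcp -66.03152229981504 443.70974837144223
```

Results along and across the stand:
- **Stand:** yaw is −1.962, the centreline is at 447.0 and the outer edge is at −97.5.
- **Plate:** the end is at −51.3 and it is askew by −0.01.
- **Pointer:** it is at +56.3, so the slide is about 107.6 mm.
- **Grip point:** it is at (−299.3, 446.4).

I'll move above the grip and check again.

```bash
python3 -m inch '[[[48,0,20,0,0,0,100],[96,1,40,0,0,0,100],[144,2,60,0,0,0,100],[190,2.5,80,0,0,0,100],[233,2.7,100,0,0,0,100],[233,2.7,100,0,0,0,100],[233,2.7,100,0,0,0,100],[233,2.7,100,0,0,0,100]]]'
python3 - <<'E'
from h import *
from workcell import status, optics
o=status.get_obs(); i=optics.get_image("wrist")
pickle.dump((o,i),open("w3.pkl","wb"))
cv2.imwrite("pics/w3.png",i["frame"][:,:,::-1])
u=np.array([np.cos(-1.9623),np.sin(-1.9623)]);n=np.array([-u[1],u[0]])
print(o["ee_pos"]@np.r_[u,0],o["ee_pos"]@np.r_[n,0],o["ee_pos"][2])
E
```

```text
t: 3.45
ee_pos: [526.2, 105.3, 231.9]
orientation: [2.61, 1.748, -0.0]
ft_force: [0.5, -0.0, 0.2]
width: 87.9
grasp_force: 0.0
-298.1186531992371 446.20570296132104 231.89223043080153
```

View pics/w3.png

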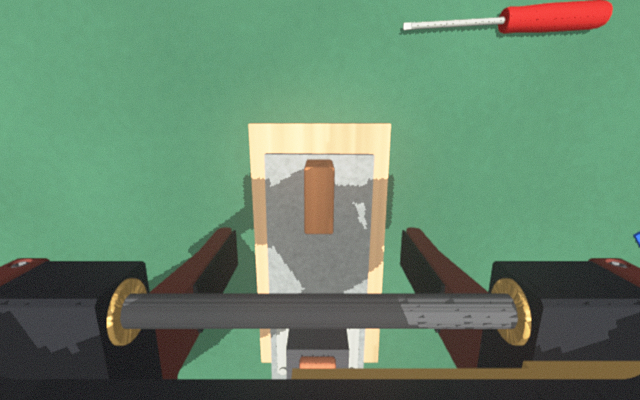

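The block lies centred between the open fingers, its top face at columns 304–334 with the outer top edge at row 234. I'll triangulate that against view 1, then descend.

Run:
```python
from edges import *
o1,i1=pickle.load(open("w1.pkl","rb"));o3,i3=pickle.load(open("w3.pkl","rb"))
L3=edge(i3,(304.5,175),(304.5,230))[0];R3=edge(i3,(334,175),(334,230))[0];O3=edge(i3,(308,234),(330,234))[0]
O1=edge(i1,(314,117),(330,117))[0]
L1=edge(i1,(311,65),(311,112))[0];R1=edge(i1,(334,65),(334,112))[0]
p3=np.array([(L3[1,0]+R3[1,0])/2,O3.mean(0)[1]]);p1=np.array([(L1[1,0]+R1[1,0])/2,O1.mean(0)[1]])
P,r=tri([(i1,p1,o1),(i3,p3,o3)]); print(p1,p3,P,r)
u=np.array([np.cos(-1.9623),np.sin(-1.9623)]);n=np.array([-u[1],u[0]])
print("block outer end along/across",P[:2]@u,P[:2]@n)
```

```text
[321.91664257 119.43393825] [318.04750052 233.47894639] [514.51101196  77.60699122 114.30686818] [0.2783599615859495, 0.3509756236703528]
block outer end along/across -268.06142847680337 445.9680449000089
```

```bash
python3 -m inch '[[[1,0,45,0,0,0,100],[1,0,85,0,0,0,100],[1,0,110,0,0,0,100],[1,0,126,0,0,0,100],[1,0,126,0,0,0,100],[1,0,126,0,0,0,100],[1,0,126,0,0,0,100]]]'
```

```text
t: 4.2
ee_pos: [527.9, 105.6, 107.2]
orientation: [2.611, 1.745, 0.004]
ft_force: [0.6, -0.1, 0.3]
width: 88.0
grasp_force: 0.0
```

The height of this edge came out low because the view 1 edge snapped to a shadow. The width check and the plate-end triangulation (81 mm) agree with the text, and there was no contact on the way down. Closing now.

```bash
python3 -m inch '[[[0,0,0,0,0,0,0],[0,0,0,0,0,0,0],[0,0,0,0,0,0,0],[0,0,0,0,0,0,0],[0,0,0,0,0,0,0],[0,0,0,0,0,0,0],[0,0,0,0,0,0,0],[0,0,0,0,0,0,0],[0,0,0,0,0,0,0],[0,0,0,0,0,0,0]]]'
```

```text
t: 5.2
ee_pos: [526.7, 106.0, 105.6]
orientation: [-2.612, -1.745, 0.0]
ft_force: [-0.5, 0.4, 0.1]
width: 24.0
grasp_force: 30.0
```

```bash
python3 -m inch '[[[-2,0,0.5,0,0,0,0],[-6,0,0.5,0,0,0,0],[-11,0,0.5,0,0,0,0],[-16,0,0.5,0,0,0,0],[-21,0,0.5,0,0,0,0],[-26,0,0.5,0,0,0,0],[-30,0,0.5,0,0,0,0],[-30,0,0.5,0,0,0,0],[-30,0,0.5,0,0,0,0]]]'
```

```text
t: 6.1
ee_pos: [515.8, 77.9, 105.6]
orientation: [2.611, 1.746, 0.001]
ft_force: [0.7, -1.4, 6.5]
width: 23.8
grasp_force: 30.0
```

```bash
python3 -m inch '[[[-2,0,0,0,0,0,0],[-6,0,0,0,0,0,0],[-11,0,0,0,0,0,0],[-16,0,0,0,0,0,0],[-21,0,0,0,0,0,0],[-26,0,0,0,0,0,0],[-31,0,0,0,0,0,0],[-36,0,0,0,0,0,0],[-41,0,0,0,0,0,0],[-46,0,0,0,0,0,0],[-50,0,0,0,0,0,0],[-50,0,0,0,0,0,0],[-50,0,0,0,0,0,0]]]'
python3 - <<'E'
from h import *
from workcell import status, optics
o=status.get_obs(); i=optics.get_image("wrist"); d={n:optics.get_image(n) for n in("top","scene")}
pickle.dump((o,i,d),open("w4.pkl","wb"))
u=np.array([np.cos(-1.9623),np.sin(-1.9623)]);n=np.array([-u[1],u[0]])
print(o["ee_pos"]@np.r_[u,0],o["ee_pos"]@np.r_[n,0],o["ee_pos"][2])
a=cv2.resize(i["frame"],(640,400)); t=d["top"]["frame"][170:290,230:430]; t=cv2.resize(t,(400,200)) 
s=cv2.resize(d["scene"]["frame"][130:230,230:400],(400,200),interpolation=cv2.INTER_CUBIC)
cv2.imwrite("pics/w4.png",np.vstack([a,np.hstack([t,s])[:,:640]])[:,:,::-1])
E
```

```text
t: 7.4
ee_pos: [496.8, 31.9, 105.6]
orientation: [2.611, 1.746, 0.001]
ft_force: [1.2, 1.3, 6.1]
width: 23.6
grasp_force: 30.0
-219.03783315044174 447.0347353741747 105.62299373515742
```

View pics/w4.png

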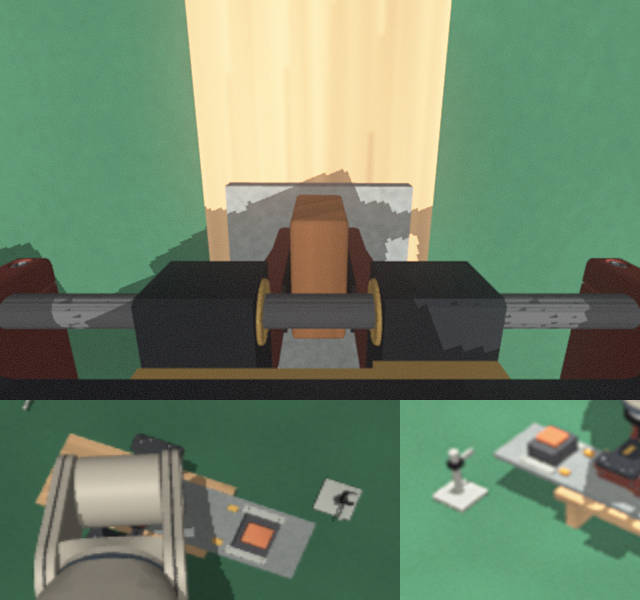

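The wrist view shows the block held and the plate square on the stand, with its inner end at row ~185. The top inset shows the plate's end approaching the gauge. Moving 25 mm further, then measuring the gap.

```bash
python3 -m inch '[[[-2,0,0,0,0,0,0],[-6,0,0,0,0,0,0],[-10,0,0,0,0,0,0],[-14,0,0,0,0,0,0],[-18,0,0,0,0,0,0],[-22,0,0,0,0,0,0],[-25,0,0,0,0,0,0],[-25,0,0,0,0,0,0],[-25,0,0,0,0,0,0]]]'
python3 - <<'E'
from edges import *
from workcell import status, optics
np.set_printoptions(precision=1,suppress=True)
o=status.get_obs(); i=optics.get_image("wrist"); t=optics.get_image("top");s=optics.get_image("scene")
pickle.dump((o,i,t,s),open("w5.pkl","wb"))
u=np.array([np.cos(-1.9623),np.sin(-1.9623)]);n=np.array([-u[1],u[0]])
print(o["ee_pos"]@np.r_[u,0],o["ee_pos"]@np.r_[n,0])
for nm,z,a,b in(("inner",75,(232,185),(290,185)),("inner",75,(350,185),(405,185))):
    e=edge(i,a,b)[0];P=onz(i,e,z,o);print(nm,e.ravel(),P[:,:2]@u,P[:,:2]@n)
# predicted pixels of plate end and tip in top/scene for drawing
e=P0=np.array([u*50+n*397,u*50+n*497]); print("top pred end",proj(t,np.c_[P0,[80,80]]).ravel(),"tip",proj(t,np.r_[u*56.3+n*511.4,89]))
print("scene pred",proj(s,np.c_[P0,[80,80]]).ravel(),proj(s,np.r_[u*56.3+n*511.4,89]))
A=cv2.resize(t["frame"][200:275,340:415],(400,400),interpolation=cv2.INTER_CUBIC)
B=cv2.resize(s["frame"][135:210,240:315],(400,400),interpolation=cv2.INTER_CUBIC)
cv2.imwrite("pics/w5.png",np.hstack([A,B])[:,:,::-1])
E
```

```text
t: 8.45
ee_pos: [487.5, 9.0, 105.6]
orientation: [2.611, 1.746, 0.002]
ft_force: [1.7, 2.8, 5.7]
width: 24.0
grasp_force: 30.0
-194.30681931322164 447.14492673572465
inner [232.1 181.1 290.1 182.8] [-228.3 -227.3] [400.  431.6]
inner [350.  182.5 405.  182.5] [-227.4 -227.3] [464.2 494.2]
top pred end [382.1 279.9 394.4 246.5] tip [[398.8 242.6]]
scene pred [281.7 139.4 264.3 154.3] [[260.1 154. ]]
```

View pics/w5.png

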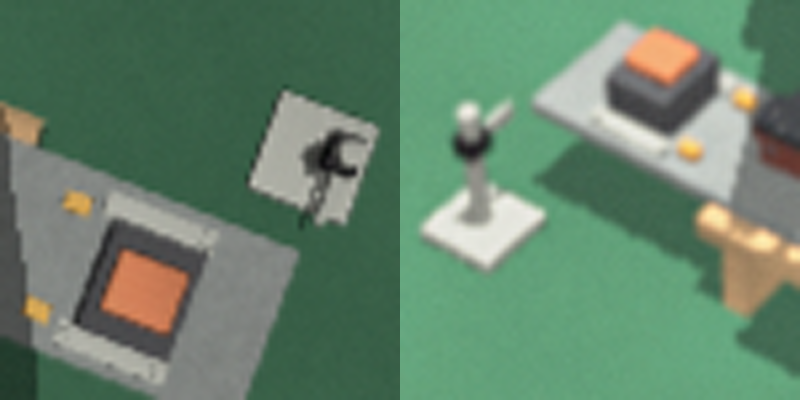

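The plate's end corner is at about (395.7,247.3) in the top view and the pointer tip at about (397.6,242), so they are nearly level. The wrist measurements leave about 2.5–3 mm. I'll cross-check with an enlarged top crop that has the predictions drawn on it.

Run:
```python
from edges import *
np.set_printoptions(precision=1,suppress=True)
o,i,t,s=pickle.load(open("w5.pkl","rb"));o2,i2=pickle.load(open("w2.pkl","rb"))
_,d0=pickle.load(open("s0.pkl","rb"))
u=np.array([np.cos(-1.9623),np.sin(-1.9623)]);n=np.array([-u[1],u[0]])
W=lambda a,c,z:np.r_[u*a+n*c,z]
e=edge(t,(386.5,272),(394.5,249.5),3)[0];P=onz(t,e,80);print("top end along",P[:,:2]@u,P[:,:2]@n)
e=edge(i2,(373,223),(408,223),4)[0];
for z in(0,8):P=onz(i2,e,z,o2);print("foot inner w2",z,P[:,:2]@u)
e=edge(t,(387.5,231),(393,219),3)[0];
for z in(0,8):P=onz(t,e,z);print("foot inner top",z,P[:,:2]@u)
# same stand corners seen in the initial top view
e=edge(d0["top"],(250,229),(265,193),3)[0];P=onz(d0["top"],e,70);print("stand inner top",P[:,:2]@u)
x0,y0,k=380,215,16
A=cv2.resize(t["frame"][y0:y0+37,x0:x0+40],None,fx=k,fy=k,interpolation=cv2.INTER_CUBIC)
A=cv2.convertScaleAbs(A,alpha=1.4)
q=lambda p:tuple(int(v) for v in (proj(t,p)[0]+.5-[x0,y0])*k)
cv2.line(A,q(W(56.3,511.4,89)),q(W(56.3,545,89)),(255,0,0),1)
cv2.line(A,q(W(53.4,497,80)),q(W(53.4,450,80)),(0,0,255),1)
cv2.imwrite("pics/z5.png",A[:,:,::-1])
```

```text
top end along [53.6 54. ] [422.  489.3]
foot inner w2 0 [30.  29.9]
foot inner w2 8 [27.2 27.1]
foot inner top 0 [28.8 29. ]
foot inner top 8 [27.6 27.7]
stand inner top [-357.6 -357.8]
```

View pics/z5.png

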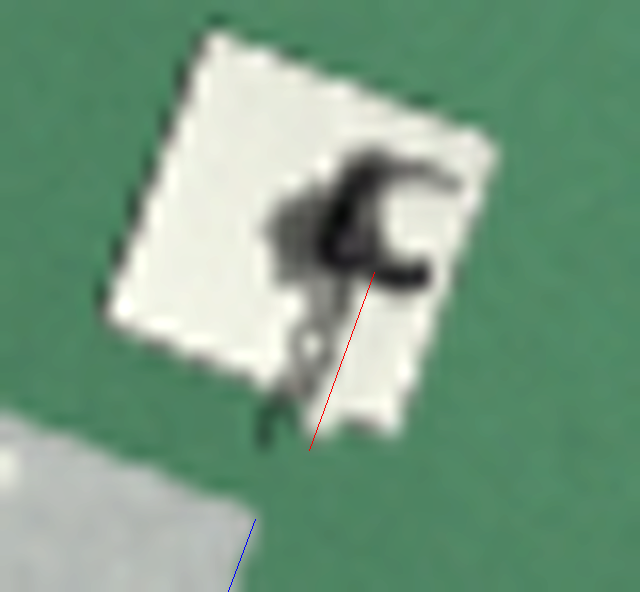

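The top view puts the plate's end at 53.8, which agrees with the wrist figure of 53.4. The white pointer lies beside its shadow under the drawn line, with its tip near (310,440) in the crop. The foot centre comes out at about 58, so a pointer at about 56.5 is consistent. The last move is 3 mm.

```bash
python3 -m inch '[[[-1,0,0,0,0,0,0],[-2,0,0,0,0,0,0],[-3,0,0,0,0,0,0],[-3,0,0,0,0,0,0],[-3,0,0,0,0,0,0],[-3,0,0,0,0,0,0],[-3,0,0,0,0,0,0],[-3,0,0,0,0,0,0]]]'
python3 - <<'E'
from edges import *
from workcell import status, optics
np.set_printoptions(precision=1,suppress=True)
o=status.get_obs(); t=optics.get_image("top"); i=optics.get_image("wrist")
u=np.array([np.cos(-1.9623),np.sin(-1.9623)]);n=np.array([-u[1],u[0]])
print(o["ee_pos"]@np.r_[u,0],o["ee_pos"]@np.r_[n,0],o["ft_force"],o["qvel"])
e=edge(t,(387.5,272),(395.5,249.5),3)[0];P=onz(t,e,80);print("end",P[:,:2]@u,np.ptp(P[:,:2]@u)/np.ptp(P[:,:2]@n))
L=[]
for a,b in(((232,182),(290,182)),((350,182),(405,182))):
    e=edge(i,a,b)[0];P=onz(i,e,75,o);print("inner",P[:,:2]@u,P[:,:2]@n)
cv2.imwrite("pics/w6.png",i["frame"][:,:,::-1])
E
```

```text
t: 9.4
ee_pos: [486.5, 6.5, 105.7]
orientation: [2.611, 1.746, 0.003]
ft_force: [2.3, 4.9, 6.4]
width: 23.7
grasp_force: 30.0
-191.6888050174223 447.21805749696364 [2.3 4.9 6.4] [-0.  0. -0. -0.  0.  0.]
end [55.9 56.7] 0.012537545362739136
inner [-225.7 -224.8] [400.  431.6]
inner [-224.8 -224.6] [464.3 494.4]
```

View pics/w6.png

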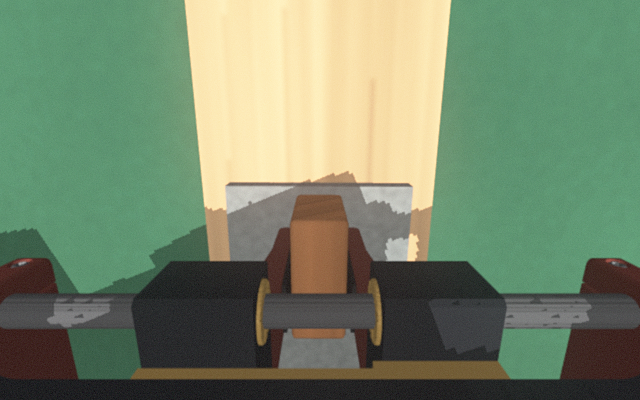

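The wrist view shows the block pinched and the plate square and centred (columns 228–411, inner end at row 183). The plate's end is at 56.3 against the pointer at 56.3. Handing in.

```bash
python3 -c "
from workcell import ctrl
print(ctrl.close_job())"
```

```text
the job is handed in; nothing more can be done
None
```

I handed the job in at about 9.5 s with the plate still gripped on the stand, its outer end within about 1 mm of the pointer by camera, square, and centred to about 1 mm; the hand-in returned no verdict.

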